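Centre the wobbly beaker on the balance pan and tare it

ROBOT

A 7-joint arm with a two-finger parallel gripper is mounted at the origin on the work surface. World frame = base frame: x ahead of the robot, y to its left, z up, the work surface at z = 0. Lengths are in m, angles in rad, forces in N, time in s.
With the tool pointing down it reaches from about 0.425 to 0.925 m from the base axis. Payload 6.8 kg.
Tool frame: the origin (TCP) lies on the front face of the gripper's body, between the roots of the fingers; the fingertips stand 73 mm ahead of it and the grasp point (between the pads) lies 54 mm ahead of it; z points along the fingers, y is the line along which they close (so a half turn about z gives the same grasp; the last joint's range is limited). The gripper opens to 85 mm and grips with 20 to 120 N. Pads are 22 mm wide; open, the fingers measure 114 mm over their backs; the gripper's body (76 mm by 85 mm) begins 54 mm behind the grasp point. The pads swing forward as they close: fully open they stand 13 mm farther back than shut.
Start: joints at [-1.246, 0.477, 0.022, 1.555, -0.011, 1.109, -0.083], TCP at [0.283, 0.613, 0.304] pointing down, gripper open.
Joint ranges: [-2.96, 2.96], [-0.34, 2.1], [-1.41, 1.46], [0.24, 2.44], [-1.37, 4.51], [0.17, 1.92], [-2.96, 2.96]. Speed limits (rad/s): [2.39, 2.39, 3.14, 3.14, 3.14, 3.14, 3.14].

INTERFACE

Orientations are given as a unit quaternion [w, x, y, z].
In Python, from station import bot, optics gives the robot as it stands.
- The arm moves only by the tool drive_tool, never from a script. Its argument "deltas" is a list of rows, each an object with "gripper": the closure in counts, from 0 (fully open) to 255 (shut); "offset": the shift along the tool's x, y, z in units of 1000 mm (1.0 is 1000 mm), a list of three; "angular": the turn, a rotation vector about the tool's x, y, z in units of 45 degrees (1.0 is 45 degrees), a list of three. In form: [{"gripper": gripper, "offset": [dx, dy, dz], "angular": [rx, ry, rz]}, ...]. A call has 1 to 5 rows; each row is the pose to reach, as a shift and turn from the pose commanded when the call began, along the tool's axes at that moment; what a row does not reach only later rows make up. A row lasts 1/10 s, in which the tool goes at most 50 mm and 8.59 degrees, less where a joint would pass 70% of its speed; a pose out of reach is approached as far as the arm can. A call with a number of a shift or a turn outside -1 to 1 is refused whole. A call with a gripper value outside its range is refused whole. The fingers move at their own pace and stop on an object; "grip_force" is the grip in N (left out, the last holds). Time passes only in rows, so rows that repeat a pose let the fingers close. It gives the time, the measured TCP pose, the force, the opening and the grip force at its end, in the units of the state.
- bot.get_obs(): the state, without advancing time (a new reading comes with each control period).
- optics.read_camera(name): name is "side" or "top"; returns the picture (420x560x3 uint8, blue, green, red); there is no depth.
- optics.camera_model(name): a dict with "fx", "fy", "cx", "cy" (pixels), "cam_to_world" (4x4, takes a point from camera to world coordinates). Camera axes: x right, y up, looking along -z (the intrinsics and any distortion apply to the point x, -y, -z); pixel columns grow to the right and rows downward; lengths in m; the calibration is good to about 2 mm. A picture is of the moment at which its call begins. camera_model takes no time and is no camera call.
- bot.hand_in(): hands the job in; it is judged then, once.
The state is a dict: "t": time; "q": joint angles; "joint_vel": joint speeds; "joint_torque": joint torques, N m; "eef_pos": TCP position; "tool_rot": TCP orientation; "contact_force": force on the tool from outside, world axes, zero at the start; "torque": the same for the moment, N m; "gripper_width": opening from 0.0 (shut) to 1.0 (fully open); "grasp_force": force on a finger pad.
Only numpy, scipy, OpenCV 4.12 (cv2) and the standard library are available. Lean on these libraries where they do the work, as an engineer would, in place of code of your own. Each camera call takes 0.05 s, during which the arm holds its last target. There are 200 camera calls.

TASK

The glass beaker with the mustard band stands off-centre on the balance's small round pan. Without grasping or lifting it, nudge it with light taps of the fingers until it stands upright in the middle of the pan, wholly inside the engraved ring; then, with the beaker standing free, press the blue tare key down and release it. Do not tip the beaker or knock it off the pan, and leave the other things on the block where they are.

Things in the scene. Friction and masses are not known exactly. Their poses are not given: they have to be found in the camera images.
- beaker: the beaker to centre: clear glass, mustard band round its upper half, 48 mm across (facets 24 to 25 mm from the axis), 70 mm high, about 70 g. Rounded heel, flat foot only 26 mm across, so it wobbles: pushed lower than about 22 mm above its underside it slides, pushed above its middle it tips. Origin at the centre of its underside, on the pan's top; z along its axis, up; x, y any way.
- pan: the balance's round steel pan, fixed, 80 mm across, 3 mm thick; a dark ring of 62 mm inside diameter is engraved about its centre. Origin at the centre of its top face, 56 mm above the work surface and 13 mm above the housing below; z up, x and y mean nothing (it stands at any turn). Glass slides on it with friction 0.3 to 0.5.
- balance: the white balance, fixed, 200 mm deep (x) by 170 mm wide (y), flat housing 40 mm high (43 mm in a 104 mm disc round the pan). Origin at the centre of its underside; x points from the front (display, keys; towards the robot) to the rear. Pan centre at x +35, y 0 mm; tare key at x -68, y -60 mm; flush display between the keys.
- tare_top (a point): centre of the top of the blue round tare key, 24 mm across, the only raised key, 6 mm above the balance's 40 mm high front panel (a flush grey power key lies on the display's other side). Pressed straight down it travels 4 mm against a spring, about 3 N at the bottom, and springs back.
- tare_key (a joint): travel of the tare key: 0 released, 0.004 m fully down
- spare_beaker_mid (a point): bystander: centre (half-way up) of a plain clear glass beaker with no band, 48 mm across, 70 mm high, standing on the block
- cup_a_mid (a point): bystander: centre (half-way up) of a mustard silicone muffin cup, 69 mm across the rim, 46 mm at the foot, 32 mm high
- cup_b_mid (a point): bystander: centre (half-way up) of a second cup, the same
- weight_mid (a point): bystander: centre (half-way up) of a steel 200 g calibration weight, 28 mm across, 47 mm high, with a knob on top
- liner_mid (a point): bystander: centre (half-way up) of an open aluminium loaf liner, 206 by 106 mm over the rim, 50 mm high, long side along its x
- spatula_mid (a point): bystander: a grey silicone spatula with a beech handle lying flat along its x, 13 mm high; the point is on the handle, 122 mm from the blade's tip and 150 mm from the handle's end
Not all that is in view belongs to the job. Leave any purple look-alike of the beaker alone.

How it is judged:
On the way, in this order (a step that is already met when the one before it is completed fails the run):
1. the beaker stands upright, let go, in the middle of the pan (horizontal distance between beaker and pan below 0.007 m and angle between beaker's own z axis and vertical below 0.06 rad and contact force between beaker and the arm below 0.05 N and linear speed of beaker below 0.01 m/s and contact force between beaker and the fingers below 0.05 N), for 0.3 s.
2. the tare key is pressed down (value of joint tare_key above 0.003 m), for 0.05 s.
At the end, for the whole second after the job is handed in: The beaker stands at rest and upright (within 0.06 rad) on the pan, its axis within 7 mm of the pan's centre; the tare key was pressed after that by at least 3 mm of its 4 mm and is released (horizontal distance between beaker and pan below 0.007 m and angle between beaker's own z axis and vertical below 0.06 rad and z of beaker in the frame of pan between -0.003 and 0.003 m and linear speed of beaker below 0.01 m/s and value of joint tare_key below 0.001 m); the robot touches nothing.
It fails at once if the beaker is tipped by more than about 20 degrees (angle between beaker's own z axis and vertical above 0.35 rad).
It fails at once if the beaker is lifted off the pan (z of beaker in the frame of pan above 0.009 m).
It fails at once if the beaker is knocked off the pan (z of beaker in the frame of pan below -0.006 m).
It fails at once if the beaker is pinched or pushed with more than 5 N (contact force between beaker and the fingers above 5 N or contact force between beaker and the arm above 5 N).
It fails at once if another thing on the block is shifted by more than 15 mm (distance of any of spare_beaker_mid, cup_a_mid, cup_b_mid, weight_mid, liner_mid, spatula_mid from where it was at the start of the episode above 0.015 m).
It also fails if it takes over 58 s, if anything falls off the work surface, if the arm or the gripper's body presses on something with over 40 N, if the wrist force passes 120 N, or if a joint passes its speed limit or range.

## Working session

There is one attempt and no reset: what is moved stays moved. The work goes in short steps, Python scripts to look and compute and a tool call to move; the robot and the scene stay as the last step left them, time stands still between calls to the robot, and variables do not carry over. Pictures are saved under pics/ and viewed, at most 10 in all, crops included, and the job is handed in when it is done.

Besides the shell and the picture viewer there is one more tool, called after "Emit:" as a command line: name --argument value ..., lists and objects as JSON in quotes. drive_tool: Moves the arm, as the interface text tells. Its arguments: {"type":"object","properties":{"deltas":{"type":"array"},"grip_force":{"type":"number"}},"required":["deltas"]}

```bash
mkdir -p pics
python3 - <<'E'
from station import bot, optics
import cv2,numpy as np
for n in("top","side"):
    cv2.imwrite(f"pics/{n}0.png",optics.read_camera(n))
    m=optics.camera_model(n);print({k:np.round(v,4).tolist() if k!="x" else v for k,v in m.items()})
o=bot.get_obs();print(o)
E
```

```text
{'fx': 536.772, 'fy': 536.772, 'cx': 278.0452, 'cy': 208.5541, 'cam_to_world': [[0.0186, 0.9962, -0.0856, 0.4425], [-0.9995, 0.0205, 0.022, -0.0236], [0.0237, 0.0851, 0.9961, 1.5414], [0.0, 0.0, 0.0, 1.0]]}
{'fx': 384.9311, 'fy': 384.9311, 'cx': 283.9324, 'cy': 206.4186, 'cam_to_world': [[-0.988, 0.1265, -0.0891, 0.4654], [-0.1547, -0.7925, 0.5899, 0.5349], [0.004, 0.5966, 0.8025, 0.8283], [0.0, 0.0, 0.0, 1.0]]}
{'t': 0.1, 'q': array([-1.24608267,  0.47772438,  0.02234442,  1.55631036, -0.01151234,
        1.1093165 , -0.08310233]), 'joint_vel': array([-8.13687173e-04, -1.02038912e-03, -6.61462158e-04, -2.74692671e-03,
        6.50424976e-05, -1.45173142e-04,  5.75986908e-04]), 'joint_torque': array([ 3.55201875e-03, -5.97759748e+01,  1.61334917e+00, -2.81951594e+01,
        1.27780822e-02,  5.04517448e-03,  2.62159438e-05]), 'eef_pos': array([0.28294425, 0.61239449, 0.30303606]), 'tool_rot': array([-1.21859724e-04,  2.14716186e-01,  9.76676146e-01, -8.06109669e-04]), 'contact_force': array([-0.71757666,  0.3441228 , -0.80344591]), 'torque': array([ 0.00586439,  0.01444503, -0.03321209]), 'grasp_force': 0.0, 'gripper_width': 0.9955767631911524}
```

View pics/top0.png

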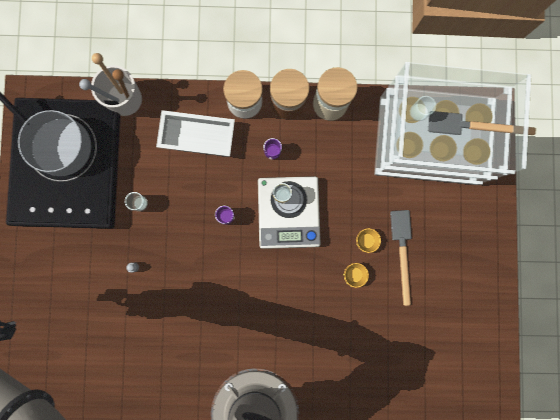

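View pics/side0.png

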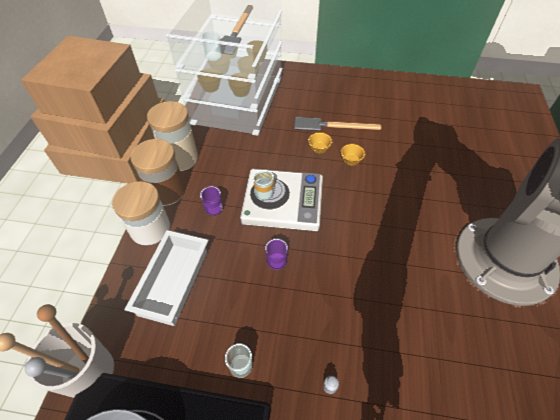

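The top view shows the balance at about (289,212), with the beaker around (284,193) on the pan and the blue key at (311,236). The purple decoys are at (272,148) and (225,215), and the arm is outside the work area. The side view shows the balance at about (283,200), with the banded beaker at (264,186). I'll zoom in next.

```bash
cat > h.py <<'E'
from station import bot, optics
import cv2,numpy as np
def proj(n,P):
    m=optics.camera_model(n);T=np.array(m["cam_to_world"]);p=(np.atleast_2d(P)-T[:3,3])@T[:3,:3]
    return np.c_[m["cx"]+m["fx"]*p[:,0]/-p[:,2],m["cy"]+m["fy"]*-p[:,1]/-p[:,2]]
def ray(n,uv,z):
    m=optics.camera_model(n);T=np.array(m["cam_to_world"]);uv=np.atleast_2d(uv)
    d=np.c_[(uv[:,0]-m["cx"])/m["fx"],-(uv[:,1]-m["cy"])/m["fy"],-np.ones(len(uv))]@T[:3,:3].T
    return T[:3,3]+d*((z-T[2,3])/d[:,2])[:,None]
def crop(img,x,y,w,h,s): return cv2.resize(img[y:y+h,x:x+w],None,fx=s,fy=s,interpolation=cv2.INTER_NEAREST)
E
python3 - <<'E'
from h import *
t=cv2.imread("pics/top0.png");s=cv2.imread("pics/side0.png")
cv2.imwrite("pics/c0.png",np.hstack([crop(t,250,168,80,88,5),crop(s,236,160,80,88,5)[:,:400]]))
for n,im in(("top",t),("side",s)):
    hsv=cv2.cvtColor(im,cv2.COLOR_BGR2HSV)
    def blobs(lo,hi,box):
        m=cv2.inRange(hsv,lo,hi);k=np.zeros_like(m);x,y,w,h=box;k[y:y+h,x:x+w]=m[y:y+h,x:x+w]
        return k
    box=(250,168,80,88) if n=="top" else (236,160,92,80)
    b=blobs((100,120,60),(125,255,255),box);ys,xs=np.nonzero(b)
    print(n,"key",len(xs),xs.mean(),ys.mean(),ray(n,[xs.mean(),ys.mean()],.046).round(4))
    b=blobs((12,90,90),(32,255,255),box);ys,xs=np.nonzero(b)
    print("mustard",len(xs),xs.min(),xs.max(),ys.min(),ys.max())
    w=blobs((0,0,150),(180,50,255),box)
    c=max(cv2.findContours(w,cv2.RETR_EXTERNAL,cv2.CHAIN_APPROX_NONE)[0],key=cv2.contourArea)
    P=ray(n,c[:,0].astype(float),.04)[:,:2].astype(np.float32)
    print("housing",cv2.minAreaRect(P))
E
```

```text
top key 64 310.875 235.265625 [[ 0.4981 -0.1496  0.046 ]]
mustard 84 250 329 168 255
housing ((0.5629385113716125, -0.08505288511514664), (0.19716037809848785, 0.1685914248228073), 1.2615684270858765)
side key 53 310.1698113207547 178.22641509433961 [[ 0.4974 -0.1442  0.046 ]]
mustard 93 254 273 181 192
housing ((0.5611838102340698, -0.0717322900891304), (0.19904258847236633, 0.18524420261383057), 2.7139344215393066)
```

View pics/c0.png

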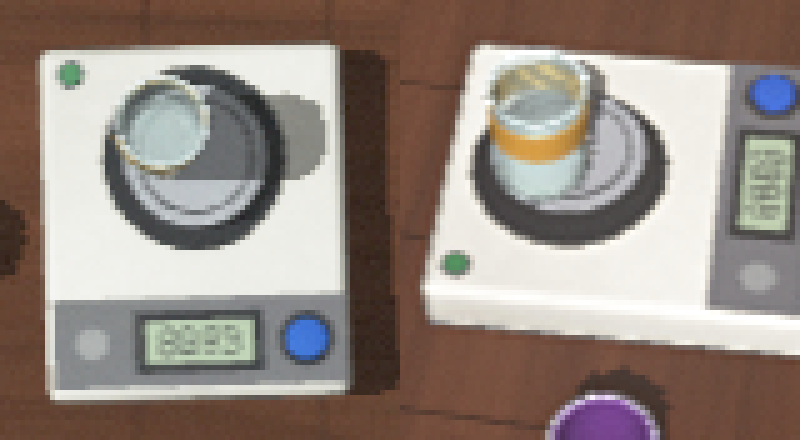

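The crop shows the dark disc centred at about (289,199.5) in the top view, and the beaker rim centre at about (282,193). The beaker therefore stands off-centre to the rear-left. In the side view the rim centre is at about (264,178).

Run:
```python
from h import *
# edge points read from the 5x crop (crop px); dark 104mm disc at z=.043
f=lambda p,o:(np.array(p,float)/5-.5+o)
top=f([[195,65],[104,160],[193,249],[285,157],[258,88],[127,216],[262,220]],(250,168))
side=f([[471,173],[570,245],[668,163],[625,100],[495,220],[645,215]],(156,160))
for n,p in(("top",top),("side",side)):
    P=ray(n,p,.043)[:,:2]
    A=np.c_[2*P,np.ones(len(P))];s=np.linalg.lstsq(A,(P**2).sum(1),rcond=None)[0]
    print(n,"disc",s[:2].round(4),"r",np.sqrt(s[2]+s[:2]@s[:2]).round(4))
rt=f([[112,126],[210,126],[162,77],[162,175]],(250,168));rs=f([[488,93],[592,93],[540,54],[540,130]],(156,160))
for n,p in(("top",rt),("side",rs)):
    P=ray(n,p,.126)[:,:2];print(n,"rim",P.round(4).tolist(),P.mean(0).round(4))
print(proj("side",[[.6,-.085,.056]]))
```

```text
top disc [ 0.5996 -0.0858] r 0.0516
side disc [ 0.5973 -0.0818] r 0.052
top rim [[0.606, -0.0378], [0.6071, -0.0899], [0.6328, -0.0639], [0.5804, -0.0648]] [ 0.6066 -0.0641]
side rim [[0.6297, -0.0534], [0.5804, -0.0613], [0.6097, -0.0821], [0.6007, -0.0347]] [ 0.6051 -0.0579]
[[268.43783413 188.05943251]]
```

Emit:
drive_tool --deltas '[{"gripper": 0, "offset": [-0.0385, -0.032, 0], "angular": [0, 0, 0]}, {"gripper": 0, "offset": [-0.077, -0.064, 0], "angular": [0, 0, 0]}, {"gripper": 0, "offset": [-0.115, -0.096, 0], "angular": [0, 0, 0]}, {"gripper": 0, "offset": [-0.154, -0.128, 0], "angular": [0, 0, 0]}, {"gripper": 0, "offset": [-0.192, -0.16, 0], "angular": [0, 0, 0]}]'

```text
t: 0.6
eef_pos: [0.3907, 0.385, 0.3036]
tool_rot: [-0.0, 0.215, 0.977, -0.0]
contact_force: [0.3, 0.2, -0.1]
gripper_width: 0.999
grasp_force: 0.0
```

Emit:
drive_tool --deltas '[{"gripper": 0, "offset": [-0.0385, -0.032, 0], "angular": [0, 0, 0]}, {"gripper": 0, "offset": [-0.077, -0.064, 0], "angular": [0, 0, 0]}, {"gripper": 0, "offset": [-0.115, -0.096, 0], "angular": [0, 0, 0]}, {"gripper": 0, "offset": [-0.154, -0.128, 0], "angular": [0, 0, 0]}, {"gripper": 0, "offset": [-0.192, -0.16, 0], "angular": [0, 0, -0.15]}]'

```text
t: 1.1
eef_pos: [0.4977, 0.1595, 0.3038]
tool_rot: [-0.0, 0.156, 0.988, -0.0]
contact_force: [1.2, 1.2, -0.0]
gripper_width: 1.0
grasp_force: 0.0
```

Emit:
drive_tool --deltas '[{"gripper": 0, "offset": [-0.034, -0.035, 0.01], "angular": [0, 0, 0]}, {"gripper": 0, "offset": [-0.068, -0.07, 0.02], "angular": [0, 0, 0]}, {"gripper": 0, "offset": [-0.102, -0.106, 0.03], "angular": [0, 0, 0]}, {"gripper": 0, "offset": [-0.136, -0.142, 0.04], "angular": [0, 0, 0]}, {"gripper": 0, "offset": [-0.171, -0.177, 0.05], "angular": [0, 0, 0]}]'

```text
t: 1.6
eef_pos: [0.6047, -0.0603, 0.2535]
tool_rot: [-0.0, 0.157, 0.988, 0.0]
contact_force: [1.0, 0.6, 0.5]
gripper_width: 1.001
grasp_force: 0.0
```

Emit:
drive_tool --deltas '[{"gripper": 0, "offset": [0, 0, 0], "angular": [0, 0, 0]}, {"gripper": 0, "offset": [0, 0, 0], "angular": [0, 0, 0]}]'

```text
t: 1.8
eef_pos: [0.6041, -0.0599, 0.2533]
tool_rot: [-0.001, 0.158, 0.987, -0.0]
contact_force: [-0.9, 0.9, 0.1]
gripper_width: 0.996
grasp_force: 0.0
```

Run:
```python
from h import *
t=optics.read_camera("top");s=optics.read_camera("side");o=bot.get_obs();print(o["eef_pos"],o["tool_rot"],o["t"])
cv2.imwrite("pics/c1.png",np.hstack([crop(t,240,160,100,100,4),crop(s,220,110,100,100,4)]))
print(proj("side",[o["eef_pos"],o["eef_pos"]-[0,0,.073]]))
```

```text
[ 0.60409344 -0.05698389  0.25396321] [-4.89136735e-04  1.56053411e-01  9.87748416e-01  4.00287061e-04] 1.9
[[261.58915247 139.02310773]
 [262.94756562 162.53323868]]
```

View pics/c1.png

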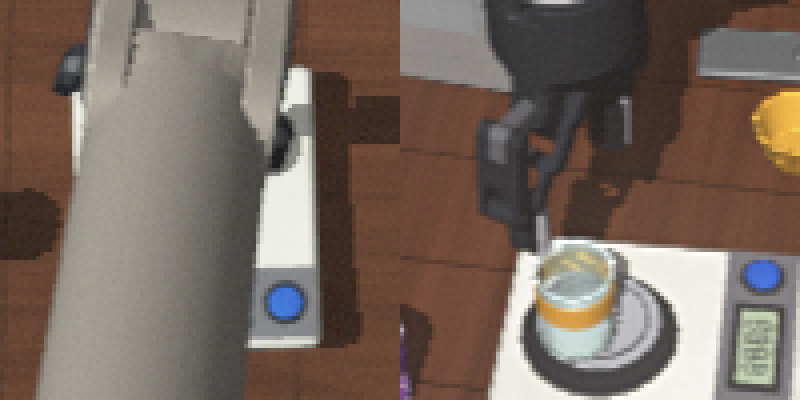

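The side view shows the open fingers straddling the beaker from above: the near tip is at about crop (520,248) and the far one at (612,143). The arm hides the pan in the top view. I'll go down with the fingers open.

Emit:
drive_tool --deltas '[{"gripper": 0, "offset": [-0.002, -0.001, 0.022], "angular": [0, 0, 0]}, {"gripper": 0, "offset": [-0.002, -0.001, 0.044], "angular": [0, 0, 0]}, {"gripper": 0, "offset": [-0.002, -0.001, 0.066], "angular": [0, 0, 0]}, {"gripper": 0, "offset": [-0.002, -0.001, 0.088], "angular": [0, 0, 0]}, {"gripper": 0, "offset": [-0.002, -0.001, 0.107], "angular": [0, 0, 0]}]'

```text
t: 2.4
eef_pos: [0.6056, -0.0574, 0.1465]
tool_rot: [-0.0, 0.155, 0.988, 0.001]
contact_force: [0.0, -0.8, -0.8]
gripper_width: 1.001
grasp_force: 0.0
```

Emit:
drive_tool --deltas '[{"gripper": 55, "offset": [0, 0, 0], "angular": [0, 0, 0]}, {"gripper": 55, "offset": [0, 0, 0], "angular": [0, 0, 0]}, {"gripper": 55, "offset": [0, 0, 0], "angular": [0, 0, 0]}]'

```text
t: 2.7
eef_pos: [0.6068, -0.0593, 0.1486]
tool_rot: [0.001, 0.156, 0.988, 0.0]
contact_force: [-0.2, -0.1, -1.3]
gripper_width: 0.782
grasp_force: 0.0
```

Run:
```python
from h import *
s=optics.read_camera("side");E=[]
for i in range(6): 
    E.append(bot.get_obs()["eef_pos"]); optics.read_camera("top")
o=bot.get_obs();print(np.mean(E,0),np.std(E,0),o["contact_force"],o["gripper_width"],o["t"])
cv2.imwrite("pics/c2.png",crop(s,236,145,70,70,8))
```

```text
[ 0.60652788 -0.05986031  0.14821269] [0.00019787 0.0001644  0.00033264] [-0.64026897 -0.24106134  0.4174651 ] 0.7809193512866762 3.05
```

View pics/c2.png

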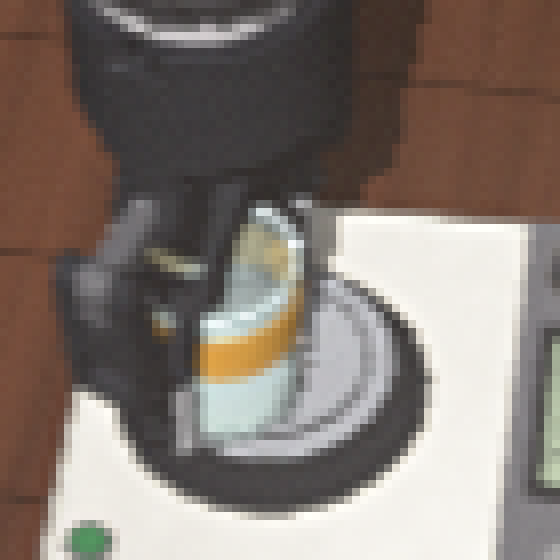

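Both fingers straddle the beaker without touching it, and the near tip is at about crop (185,450). I'll go down a little further, then push slowly towards tool −y.

Emit:
drive_tool --deltas '[{"gripper": 55, "offset": [0, 0, 0.005], "angular": [0, 0, 0]}, {"gripper": 55, "offset": [0, 0, 0.01], "angular": [0, 0, 0]}, {"gripper": 55, "offset": [0, -0.002, 0.01], "angular": [0, 0, 0]}, {"gripper": 55, "offset": [0, -0.004, 0.01], "angular": [0, 0, 0]}, {"gripper": 55, "offset": [0, -0.006, 0.01], "angular": [0, 0, 0]}]'

```text
t: 3.55
eef_pos: [0.6041, -0.0661, 0.1371]
tool_rot: [-0.0, 0.157, 0.988, -0.0]
contact_force: [-1.1, -0.1, 0.5]
gripper_width: 0.782
grasp_force: 0.0
```

Emit:
drive_tool --deltas '[{"gripper": 55, "offset": [0, -0.001, 0], "angular": [0, 0, 0]}, {"gripper": 55, "offset": [0, -0.002, 0], "angular": [0, 0, 0]}, {"gripper": 55, "offset": [0, -0.003, 0], "angular": [0, 0, 0]}, {"gripper": 55, "offset": [0, -0.004, 0], "angular": [0, 0, 0]}, {"gripper": 55, "offset": [0, -0.005, 0], "angular": [0, 0, 0]}]'

```text
t: 4.05
eef_pos: [0.6031, -0.0703, 0.1376]
tool_rot: [0.001, 0.157, 0.988, 0.0]
contact_force: [1.1, 0.9, 2.2]
gripper_width: 0.787
grasp_force: 0.0
```

Emit:
drive_tool --deltas '[{"gripper": 55, "offset": [0, -0.001, 0], "angular": [0, 0, 0]}, {"gripper": 55, "offset": [0, -0.002, 0], "angular": [0, 0, 0]}, {"gripper": 55, "offset": [0, -0.003, 0], "angular": [0, 0, 0]}, {"gripper": 55, "offset": [0, -0.004, 0], "angular": [0, 0, 0]}, {"gripper": 55, "offset": [0, -0.005, 0], "angular": [0, 0, 0]}]'

```text
t: 4.55
eef_pos: [0.6009, -0.0754, 0.1371]
tool_rot: [-0.0, 0.157, 0.988, -0.0]
contact_force: [1.0, 1.5, 1.7]
gripper_width: 0.78
grasp_force: 0.1
```

Run:
```python
from h import *
s=optics.read_camera("side");E=[]
for i in range(4): 
    E.append(bot.get_obs()["eef_pos"]); optics.read_camera("top")
o=bot.get_obs();print(np.mean(E,0),np.std(E,0),o["contact_force"],o["gripper_width"],o["t"])
cv2.imwrite("pics/c3.png",crop(s,236,145,70,70,8))
```

```text
[ 0.60091047 -0.07548214  0.13711914] [1.22467335e-05 8.43417564e-05 3.13788445e-05] [0.41111327 0.26793811 3.01228907] 0.7801316981709051 4.8
```

View pics/c3.png

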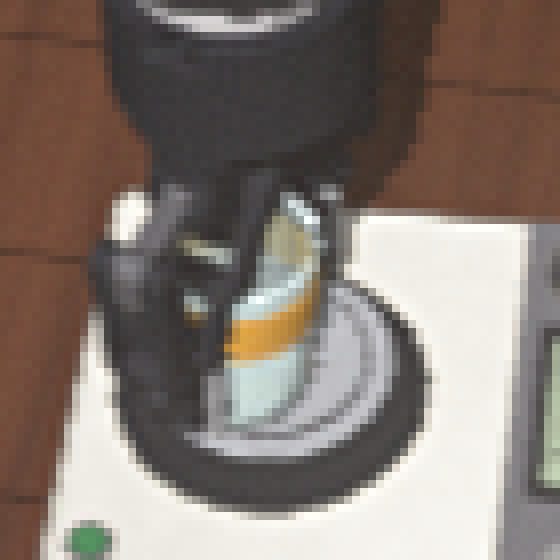

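The beaker is upright and moving with the near finger; its right edge is now at about crop (320,300). I'll check the tip height, because the z force reads a little high.

Run:
```python
from h import *
for T,lab in(((.6065,-.0599,.1482),"c2"),((.6009,-.0755,.1371),"c3")):
    T=np.array(T);b=T+.033*np.array([.308,.951,0])+.011*np.array([-.951,.308,0])
    for a in(.060,.067,.075,.081): print(lab,a,((proj("side",b-[0,0,a])[0]-(236,145)+.5)*8).round())
F=[]
for i in range(6): optics.read_camera("side");F.append(bot.get_obs()["contact_force"])
print(np.round(F,1))
```

```text
c2 0.06 [205. 429.]
c2 0.067 [206. 443.]
c2 0.075 [207. 459.]
c2 0.081 [208. 471.]
c3 0.06 [234. 414.]
c3 0.067 [235. 428.]
c3 0.075 [236. 444.]
c3 0.081 [237. 455.]
[[0.4 0.1 2.5]
 [1.3 1.  1.4]
 [0.3 0.3 2.1]
 [0.5 0.7 0.9]
 [0.6 0.4 2.2]
 [1.  0.2 1.8]]
```

Emit:
drive_tool --deltas '[{"gripper": 55, "offset": [0, 0.002, 0], "angular": [0, 0, 0]}, {"gripper": 55, "offset": [0, 0.003, 0], "angular": [0, 0, 0]}, {"gripper": 55, "offset": [0, 0.003, -0.003], "angular": [0, 0, 0]}, {"gripper": 55, "offset": [0, 0.003, -0.003], "angular": [0, 0, 0]}, {"gripper": 55, "offset": [0, 0.003, -0.003], "angular": [0, 0, 0]}]'

```text
t: 5.6
eef_pos: [0.602, -0.0725, 0.1403]
tool_rot: [0.0, 0.157, 0.988, -0.0]
contact_force: [-0.9, 0.4, 0.7]
gripper_width: 0.79
grasp_force: 0.0
```

Run:
```python
from h import *
s=optics.read_camera("side");cv2.imwrite("pics/s4.png",s)
F=[]
for i in range(4): optics.read_camera("side");F.append(bot.get_obs()["contact_force"])
print(np.mean(F,0).round(1),bot.get_obs()["eef_pos"])
```

```text
[-0.1 -0.3 -0.1] [ 0.60193947 -0.07244623  0.14014687]
```

The vertical load disappeared after backing off. I'll continue the push at this height.

Emit:
drive_tool --deltas '[{"gripper": 55, "offset": [0, -0.001, 0], "angular": [0, 0, 0]}, {"gripper": 55, "offset": [0, -0.002, 0], "angular": [0, 0, 0]}, {"gripper": 55, "offset": [0, -0.003, 0], "angular": [0, 0, 0]}, {"gripper": 55, "offset": [0, -0.004, 0], "angular": [0, 0, 0]}, {"gripper": 55, "offset": [0, -0.005, 0], "angular": [0, 0, 0]}]'

```text
t: 6.35
eef_pos: [0.6005, -0.0772, 0.1402]
tool_rot: [0.0, 0.157, 0.988, 0.0]
contact_force: [0.5, -0.1, 0.3]
gripper_width: 0.789
grasp_force: 0.1
```

Emit:
drive_tool --deltas '[{"gripper": 55, "offset": [0, -0.001, 0], "angular": [0, 0, 0]}, {"gripper": 55, "offset": [0, -0.002, 0], "angular": [0, 0, 0]}, {"gripper": 55, "offset": [0, -0.003, 0], "angular": [0, 0, 0]}, {"gripper": 55, "offset": [0, -0.004, 0], "angular": [0, 0, 0]}, {"gripper": 55, "offset": [0, -0.005, 0], "angular": [0, 0, 0]}]'

```text
t: 6.85
eef_pos: [0.5989, -0.082, 0.1402]
tool_rot: [0.0, 0.157, 0.988, 0.0]
contact_force: [-0.0, 0.9, 0.2]
gripper_width: 0.783
grasp_force: 0.1
```

Emit:
drive_tool --deltas '[{"gripper": 55, "offset": [0, -0.001, 0], "angular": [0, 0, 0]}, {"gripper": 55, "offset": [0, -0.002, 0], "angular": [0, 0, 0]}, {"gripper": 55, "offset": [0, -0.003, 0], "angular": [0, 0, 0]}, {"gripper": 55, "offset": [0, -0.004, 0], "angular": [0, 0, 0]}, {"gripper": 55, "offset": [0, -0.004, 0], "angular": [0, 0, 0]}]'

```text
t: 7.35
eef_pos: [0.5976, -0.0859, 0.1402]
tool_rot: [-0.0, 0.157, 0.988, -0.0]
contact_force: [-0.4, -0.0, 0.4]
gripper_width: 0.781
grasp_force: 0.0
```

Run:
```python
from h import *
s=optics.read_camera("side");cv2.imwrite("pics/s5.png",s)
F=[];E=[]
for i in range(4): optics.read_camera("side");o=bot.get_obs();F.append(o["contact_force"]);E.append(o["eef_pos"])
print(np.mean(F,0).round(1),np.mean(E,0).round(4),o["t"])
cv2.imwrite("pics/c5.png",crop(s,236,145,70,70,8))
```

```text
[ 0.3  0.2 -0.1] [ 0.5976 -0.0857  0.1402] 7.6
```

View pics/c5.png

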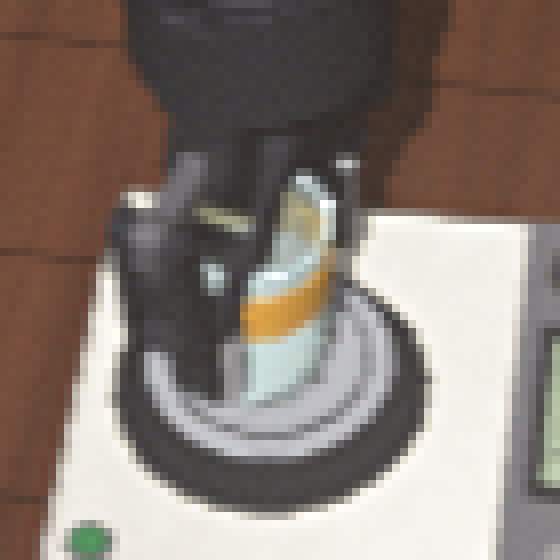

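The beaker is upright, with its front foot at about crop (265,402) and roughly 6–7 mm still to go. I'll push 6.5 mm more, then re-centre the fingers, lift and move clear for a clean look.

Emit:
drive_tool --deltas '[{"gripper": 55, "offset": [0, -0.0015, 0], "angular": [0, 0, 0]}, {"gripper": 55, "offset": [0, -0.003, 0], "angular": [0, 0, 0]}, {"gripper": 55, "offset": [0, -0.0045, 0], "angular": [0, 0, 0]}, {"gripper": 55, "offset": [0, -0.0055, 0], "angular": [0, 0, 0]}, {"gripper": 55, "offset": [0, -0.0065, 0], "angular": [0, 0, 0]}]'

```text
t: 8.1
eef_pos: [0.5956, -0.092, 0.1402]
tool_rot: [0.0, 0.157, 0.988, 0.0]
contact_force: [-0.5, -0.2, 0.3]
gripper_width: 0.784
grasp_force: 0.1
```

Emit:
drive_tool --deltas '[{"gripper": 55, "offset": [0, 0.001, 0], "angular": [0, 0, 0]}, {"gripper": 55, "offset": [0, 0.004, 0], "angular": [0, 0, 0]}, {"gripper": 55, "offset": [0, 0.0075, 0], "angular": [0, 0, 0]}, {"gripper": 30, "offset": [0, 0.0075, -0.001], "angular": [0, 0, 0]}, {"gripper": 30, "offset": [0, 0.0075, -0.004], "angular": [0, 0, 0]}]'

```text
t: 8.6
eef_pos: [0.5979, -0.0845, 0.1441]
tool_rot: [-0.0, 0.157, 0.988, -0.0]
contact_force: [-0.5, 0.4, -0.6]
gripper_width: 0.882
grasp_force: 0.0
```

Emit:
drive_tool --deltas '[{"gripper": 30, "offset": [0, 0, -0.015], "angular": [0, 0, 0]}, {"gripper": 30, "offset": [0, 0, -0.04], "angular": [0, 0, 0]}, {"gripper": 30, "offset": [0, 0, -0.07], "angular": [0, 0, 0]}, {"gripper": 30, "offset": [0, 0, -0.1], "angular": [0, 0, 0]}, {"gripper": 30, "offset": [0.05, 0, -0.12], "angular": [0, 0, 0]}]'

```text
t: 9.1
eef_pos: [0.5583, -0.0719, 0.2669]
tool_rot: [0.005, 0.158, 0.987, -0.0]
contact_force: [-0.2, 0.8, 0.3]
gripper_width: 0.886
grasp_force: 0.0
```

Emit:
drive_tool --deltas '[{"gripper": 255, "offset": [0.02, 0.045, 0], "angular": [0, 0, 0]}, {"gripper": 255, "offset": [0.04, 0.09, 0], "angular": [0, 0, 0]}, {"gripper": 255, "offset": [0.06, 0.135, 0], "angular": [0, 0, 0]}, {"gripper": 255, "offset": [0.08, 0.18, 0], "angular": [0, 0, 0]}, {"gripper": 255, "offset": [0.08, 0.18, 0], "angular": [0, 0, 0]}]'

```text
t: 9.6
eef_pos: [0.5324, 0.1339, 0.264]
tool_rot: [0.0, 0.151, 0.988, 0.002]
contact_force: [0.1, 0.4, -0.3]
gripper_width: 0.024
grasp_force: 0.0
```

Run:
```python
from h import *
t=optics.read_camera("top");s=optics.read_camera("side");o=bot.get_obs();print(o["eef_pos"],o["t"])
cv2.imwrite("pics/t6.png",t);cv2.imwrite("pics/s6.png",s)
cv2.imwrite("pics/c6.png",np.hstack([crop(t,250,168,80,88,5),crop(s,236,160,80,88,5)]))
```

```text
[0.53342587 0.12682649 0.26376737] 9.7
```

View pics/c6.png

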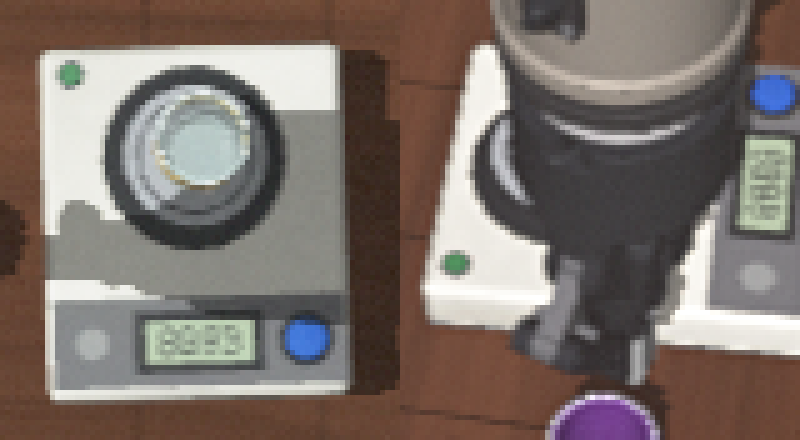

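The top view shows the beaker rim at about crop (203,141), against the disc centre at (195,157). Allowing for the rim's height, it is within about 2 mm of the pan centre. The blue key is at (306,339). Next I'll press it with the fingers shut.

Emit:
drive_tool --deltas '[{"gripper": 255, "offset": [-0.009, -0.045, 0], "angular": [0, 0, 0]}, {"gripper": 255, "offset": [-0.018, -0.09, 0], "angular": [0, 0, 0]}, {"gripper": 255, "offset": [-0.027, -0.135, 0], "angular": [0, 0, 0]}, {"gripper": 255, "offset": [-0.036, -0.18, 0], "angular": [0, 0, 0]}, {"gripper": 255, "offset": [-0.045, -0.225, 0], "angular": [0, 0, 0]}]'

```text
t: 10.2
eef_pos: [0.5056, -0.1063, 0.2637]
tool_rot: [0.001, 0.158, 0.987, -0.0]
contact_force: [1.7, -0.7, -0.4]
gripper_width: -0.0
grasp_force: 0.0
```

Emit:
drive_tool --deltas '[{"gripper": 255, "offset": [-0.005, -0.045, 0], "angular": [0, 0, 0]}, {"gripper": 255, "offset": [-0.005, -0.045, 0], "angular": [0, 0, 0]}, {"gripper": 255, "offset": [-0.005, -0.045, 0], "angular": [0, 0, 0]}, {"gripper": 255, "offset": [-0.005, -0.045, 0], "angular": [0, 0, 0]}]'

```text
t: 10.6
eef_pos: [0.4974, -0.1467, 0.2631]
tool_rot: [0.0, 0.157, 0.988, 0.0]
contact_force: [-0.4, 0.4, -0.6]
gripper_width: -0.002
grasp_force: 0.0
```

Emit:
drive_tool --deltas '[{"gripper": 255, "offset": [0, 0, 0.03], "angular": [0, 0, 0]}, {"gripper": 255, "offset": [0, 0, 0.065], "angular": [0, 0, 0]}, {"gripper": 255, "offset": [0, 0, 0.1], "angular": [0, 0, 0]}, {"gripper": 255, "offset": [0, 0, 0.133], "angular": [0, 0, 0]}, {"gripper": 255, "offset": [0, 0, 0.133], "angular": [0, 0, 0]}]'

```text
t: 11.1
eef_pos: [0.4953, -0.1446, 0.1264]
tool_rot: [-0.004, 0.156, 0.988, 0.0]
contact_force: [-0.5, -0.2, -0.2]
gripper_width: 0.004
grasp_force: 0.0
```

Run:
```python
from h import *
s=optics.read_camera("side");o=bot.get_obs();print(o["eef_pos"],o["contact_force"],o["t"])
cv2.imwrite("pics/c7.png",crop(s,236,140,96,90,6))
```

```text
[ 0.4965528  -0.14538241  0.12854369] [-0.97441924 -0.15034678  0.68599986] 11.15
```

View pics/c7.png

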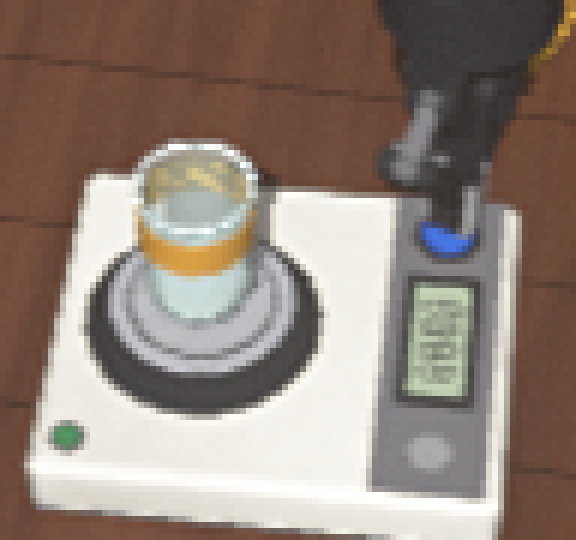

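The beaker is centred and upright: its rim centre is at about crop (197,188) and its foot sits in the ring. The fingertips are right above the blue key at (447,238). I'll press now.

Emit:
drive_tool --deltas '[{"gripper": 255, "offset": [0, 0, 0.004], "angular": [0, 0, 0]}, {"gripper": 255, "offset": [0, 0, 0.008], "angular": [0, 0, 0]}, {"gripper": 255, "offset": [0, 0, 0.011], "angular": [0, 0, 0]}, {"gripper": 255, "offset": [0, 0, 0.0135], "angular": [0, 0, 0]}, {"gripper": 255, "offset": [0, 0, 0.0135], "angular": [0, 0, 0]}]'

```text
t: 11.65
eef_pos: [0.498, -0.1466, 0.1167]
tool_rot: [0.001, 0.157, 0.988, 0.0]
contact_force: [1.5, 0.4, 1.7]
gripper_width: 0.001
grasp_force: 0.9
```

Emit:
drive_tool --deltas '[{"gripper": 255, "offset": [0, 0, 0.001], "angular": [0, 0, 0]}, {"gripper": 255, "offset": [0, 0, 0.002], "angular": [0, 0, 0]}, {"gripper": 255, "offset": [0, 0, 0.0025], "angular": [0, 0, 0]}, {"gripper": 255, "offset": [0, 0, 0.0025], "angular": [0, 0, 0]}, {"gripper": 255, "offset": [0, 0, 0.0025], "angular": [0, 0, 0]}]'

```text
t: 12.15
eef_pos: [0.498, -0.1467, 0.1146]
tool_rot: [0.001, 0.157, 0.988, 0.0]
contact_force: [0.6, 1.2, 10.8]
gripper_width: 0.003
grasp_force: 4.9
```

Run:
```python
from h import *
F=[];E=[]
for i in range(5): optics.read_camera("side");o=bot.get_obs();F.append(o["contact_force"]);E.append(o["eef_pos"])
print(np.round(F,1),np.mean(E,0).round(4),o["t"])
```

```text
[[-0.8  1.9  9.5]
 [-0.8  1.1  9.5]
 [ 0.   1.5  9.6]
 [-0.7  1.1  9.7]
 [-0.7  1.4  9.9]] [ 0.498  -0.1467  0.1146] 12.4
```

9.6 N is well above the 3 N spring force, so the key has bottomed out. I'll release it.

Emit:
drive_tool --deltas '[{"gripper": 255, "offset": [0, 0, -0.005], "angular": [0, 0, 0]}, {"gripper": 255, "offset": [0, 0, -0.02], "angular": [0, 0, 0]}, {"gripper": 255, "offset": [0, 0, -0.05], "angular": [0, 0, 0]}, {"gripper": 255, "offset": [0, 0, -0.09], "angular": [0, 0, 0]}, {"gripper": 255, "offset": [0, 0, -0.1], "angular": [0, 0, 0]}]'

```text
t: 12.9
eef_pos: [0.4985, -0.1474, 0.2171]
tool_rot: [0.002, 0.157, 0.988, -0.0]
contact_force: [0.8, 0.2, 0.3]
gripper_width: 0.001
grasp_force: 0.0
```

Emit:
drive_tool --deltas '[{"gripper": 255, "offset": [0, 0, 0], "angular": [0, 0, 0]}, {"gripper": 255, "offset": [0, 0, 0], "angular": [0, 0, 0]}, {"gripper": 255, "offset": [0, 0, 0], "angular": [0, 0, 0]}]'

```text
t: 13.2
eef_pos: [0.4964, -0.1464, 0.2122]
tool_rot: [-0.002, 0.157, 0.988, -0.0]
contact_force: [-0.1, 0.8, -1.5]
gripper_width: -0.003
grasp_force: 0.0
```

```bash
python3 -c "
from station import bot
print(bot.get_obs()['eef_pos'],bot.hand_in())"
```

```text
the job is handed in; nothing more can be done
[ 0.49641952 -0.14638657  0.2122494 ] None
```

The beaker stands upright within about 2 mm of the pan's centre by my camera estimate, the tare key was pressed to its stop and released, and the job was handed in at about 13 s; no verdict was returned.

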